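# Press the sprung plate of a jeweller's setting die home with a hand tamper

## Task

Take the hand tamper from its wooden rest, lower its flat foot into the steel setting die and press squarely down until the crooked sprung plate bottoms out level, keeping it pressed home for about a second. The stop is set at a different depth each time, so press by feel: with about 15 to 20 N, clearly more than the spring alone pushes back, never over 25 N, keeping the gripper itself off the die. Then let the plate spring back up, still level, and set the tamper gently upright in the seat of its rest, leaving the jar, bangle and tweezers where they are.

Things in the scene. Friction and masses are not known exactly. Their poses are not given: they have to be found in the camera images.
- tamper: Loose hand tamper, about 0.35 kg, 98 mm tall: flat round steel foot 50 mm across, 14 mm thick; dark wooden stem 24 x 24 mm square (14 to 88 mm above the underside); brass cap 34 mm across on top. Origin at the centre of the foot's underside, z up the stem, x and y square to the stem's sides. Starts upright in the rest, turned up to 0.7 rad. Gripped with about 50 N on the stem it does not slip.
- tamper_grip (a point): Point on the tamper's axis 66 mm above the underside of its foot, a good height for the TCP when gripping: the fingertips then stay clear of the die's rim while pressing.
- rest: Fixed pale wooden block 100 x 100 mm, 24 mm high, with a round seat 64 mm across and 10 mm deep in its top, for the tamper's foot. Origin at the centre of its underside.
- rest_hole0 (a point): Centre of the seat's mouth, level with the top of the rest; the seat's floor, on which the foot stands, lies 10 mm below.
- die: Fixed dark steel setting die let into the bench, a round pot with a flared foot 100 mm across; upper part 76 mm across outside, with an upright open bore 58 mm across. Its height above the bench varies by a few mm. Origin 50 mm below the centre of its rim.
- die_rim (a point): Centre of the top of the die's rim, on the bore's axis, z up.
- plate_top (a point): Sprung brass plate in the die, 53 mm across, with four domed steel studs at 20 mm radius, on which the tamper's foot bears. The point is its centre at the level of the studs' tops, 8 mm below the rim at rest; z is its normal. It starts crooked (rocked 0.05 to 0.13 rad), rocks stiffly and stays as it is left; a square foot pressed on all four studs levels it.
- plate (a joint): How far the sprung plate is pushed down, m: 0 at rest. The spring alone pushes back with 4 N at first, rising by 0.25 N per mm (8.5 N at 18 mm). Somewhere from 3 to 18 mm down, set differently each time and not to be seen, four stop pins come up flush through the plate against the tamper's foot: there it is bottomed out and the force rises steeply. Let go, the plate springs back to 0.
- flux_jar: Loose small jar with a black cap, 44 mm across, 50 mm high, a bystander. Origin at the centre of its underside.
- bangle: Loose silver bangle, 66 mm across, 18 mm high, lying on the soldering board, a bystander. Origin at the centre of its underside.
- tweezers: Loose steel tweezers, 130 mm long along x, 10 mm high, lying on the bench, a bystander. Origin at the centre of the underside.
Not all that is in view belongs to the job. What is meant by the rest is not blue, purple or yellow, and is the larger of those in its own colour.

How it is judged:
By the outcome, as a careful person would: the job done as asked, in the order asked, and still so for the second after the job is handed in, with the robot touching nothing.
It also fails if it takes over 61 s, if anything falls off the work surface, if the arm or the gripper's body presses on something with over 40 N, if the wrist force passes 120 N, or if a joint passes its speed limit or range.

## Robot

A 7-joint arm with a two-finger parallel gripper is mounted at the origin on the work surface. World frame = base frame: x ahead of the robot, y to its left, z up, the work surface at z = 0. Lengths are in mm, angles in degrees, forces in N, time in s.
With the tool pointing down it reaches from about 400 to 750 mm from the base axis. Payload 19.5 kg.
Tool frame: the origin (TCP) lies between the finger pads, 19 mm behind the fingertips; this is the grasp point; z points along the fingers, y is the line along which they close (so a half turn about z gives the same grasp; the last joint's range is limited). The gripper opens to 85 mm and grips with 20 to 120 N. Pads are 22 mm wide; open, the fingers measure 114 mm over their backs; the gripper's body (76 mm by 85 mm) begins 54 mm behind the grasp point. The pads swing forward as they close: fully open they stand 13 mm farther back than shut.
Start: joints at [-74.868, 40.479, -1.581, 85.061, 1.261, 54.483, -4.326], TCP at [173.095, 548.302, 249.968] pointing down, gripper open.
Joint ranges: [-155.06, 155.06], [-18.47, 123.98], [-90, 86.84], [0, 140.48], [-83.41, 263.41], [0, 116], [-161.91, 161.91]. Speed limits (degrees/s): [108.29, 108.29, 147.25, 147.25, 172.46, 172.46, 172.46].

## Interface

Orientations are given as a 3x3 rotation matrix whose columns are the frame's x, y, z axes.
In Python, from rig import telemetry, get_image, r gives the robot as it stands. The module is installed in compiled form; this text tells all that it offers.
- The arm moves only by the tool apply_moves, never from a script. Its argument "plan" is one flat list of numbers, 7 for each row, row after row: the closure, from -1 (fully open) to 1 (shut), then the shift along the tool's x, y, z in cm, then the turn, a rotation vector about the tool's x, y, z in degrees. A call has 1 to 8 rows; each row is the pose to reach, as a shift and turn from the pose commanded when the call began, along the tool's axes at that moment; what a row does not reach only later rows make up. A row lasts 1/12 s, in which the tool goes at most 41.7 mm and 7.16 degrees, less where a joint would pass 70% of its speed; a pose out of reach is approached as far as the arm can. A call with a gripper value outside its range is refused whole. The fingers move at their own pace and stop on an object; "force" is the grip in N (left out, the last holds). Time passes only in rows, so rows that repeat a pose let the fingers close. It gives the time, the measured TCP pose, the force, the opening and the grip force at its end, in the units of the state.
- telemetry.get_state(): the state, without advancing time (a new reading comes with each control period).
- get_image(name): name is "side" or "top"; returns a dict with "color" (420x560x3 uint8, red, green, blue), "camera_matrix" (3x3 intrinsics, pixels), "k1" (the pictures are not rectified: a ray, as slopes to the right and down, at radius r is drawn at 1 + k1 r^2 times it, then the intrinsics apply), "R" (3x3) and "t" (3): a world point X has camera coordinates R X + t. Camera axes: x right, y down, z forward; pixel columns grow to the right and rows downward; lengths in mm; the calibration is good to about 2 mm. A picture is of the moment at which its call begins. There is no depth.
- r.finish_job(): hands the job in; it is judged then, once.
The state is a dict: "t": time; "joint_positions": joint angles; "dq": joint speeds; "joint_torque": joint torques, N m; "tcp_pos": TCP position; "eef_rot": TCP orientation; "wrist_force": force on the tool from outside, world axes, zero at the start; "wrist_torque": the same for the moment, N m; "grip_width": finger opening in mm; "grip_force": force on a finger pad.
Only numpy, scipy, OpenCV 4.12 (cv2) and the standard library are available. Lean on these libraries where they do the work, as an engineer would, in place of code of your own. Each camera call takes 0.05 s, during which the arm holds its last target. There are 200 camera calls.

## Working session

There is one attempt and no reset: what is moved stays moved. The work goes in short steps, Python scripts to look and compute and a tool call to move; the robot and the scene stay as the last step left them, time stands still between calls to the robot, and variables do not carry over. Pictures are saved under pics/ and viewed, at most 10 in all, crops included, and the job is handed in when it is done.

Besides the shell and the picture viewer there is one more tool, called as a command line: name --argument value ..., lists and objects as JSON in quotes. apply_moves: Moves the arm, as the interface text tells. Its arguments: {"type":"object","properties":{"plan":{"type":"array"},"force":{"type":"number"}},"required":["plan"]}

```bash
mkdir -p pics
cat > h.py <<'E'
import numpy as np, cv2
from rig import telemetry, get_image, r
def shot(n,f):
    d=get_image(n); cv2.imwrite('pics/'+f,d['color'][:,:,::-1]); np.savez('pics/'+f+'.npz',**d); return d
def load(f): return dict(np.load('pics/'+f+'.npz'))
def ray(d,u,v):
    K=d['camera_matrix']; p=np.array([(u-K[0,2])/K[0,0],(v-K[1,2])/K[1,1]]); q=p.copy()
    for _ in range(20): q=p/(1+d['k1']*(q@q))
    w=d['R'].T@np.array([q[0],q[1],1.]); return -d['R'].T@d['t'],w
def onz(d,u,v,z):
    c,w=ray(d,u,v); return c+w*(z-c[2])/w[2]
def proj(d,X):
    c=d['R']@np.array(X,float)+d['t']; q=c[:2]/c[2]; q=q*(1+d['k1']*(q@q)); K=d['camera_matrix']
    return np.array([K[0,0]*q[0]+K[0,2],K[1,1]*q[1]+K[1,2]])
E
python3 - <<'E'
from h import *
for n in('top','side'):
    d=shot(n,n+'0.png'); print(n,-d['R'].T@d['t'],d['R'][2],d['k1'],d['camera_matrix'][0])
s=telemetry.get_state(); print(s['t'],s['tcp_pos'],s['eef_rot'],s['wrist_force'],s['grip_width'])
E
```

```text
top [ 376.03515244   79.82279163 1022.82541765] [ 0.17281156 -0.011816   -0.98488403] -0.049217313652112245 [447.66945724   0.         273.96526936]
side [ 386.22559936 -523.52360819  634.92013872] [ 0.21256861  0.71419704 -0.66688618] 0.03958319183046667 [414.20136102   0.         284.80391458]
0.1 [173.05912668 548.14719117 249.61045459] [[-9.53592477e-01  3.01100196e-01 -2.43663732e-04]
 [ 3.01100294e-01  9.53592112e-01 -8.34649264e-04]
 [-1.89572440e-05 -8.69282481e-04 -9.99999622e-01]] [-2.11417229e-01  9.57148204e-01  8.08330357e-04] 85.40446602756593
```

View pics/top0.png

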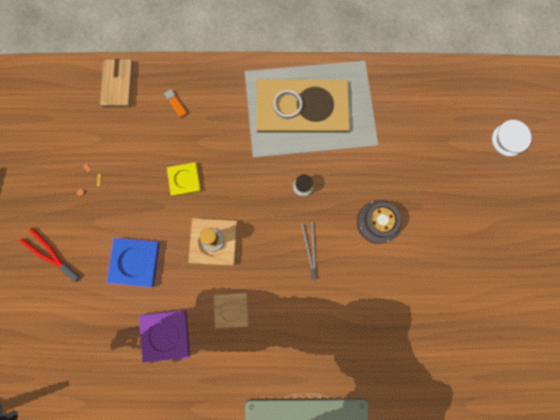

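View pics/side0.png

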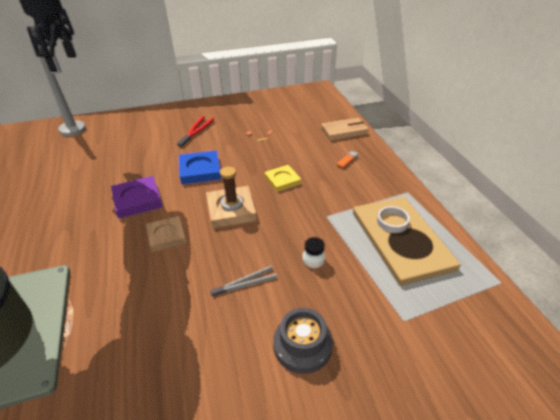

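The top view shows the scene (x up, y left). These could be taken for the rest: blue (133,262), purple (164,336), yellow (184,179), small wood (231,311) and larger pale wood (213,241), which holds the tamper. I choose (213,241). The die is at (381,221), the jar at (304,185), the tweezers at (312,250) and the bangle at (288,103). The side view agrees: rest (231,207), die (303,335).

Run:
```python
from h import *
T=load('top0.png');S=load('side0.png')
def crop(d,x0,y0,w,h):return cv2.resize(d['color'][y0:y0+h,x0:x0+w,::-1],(400,300),interpolation=cv2.INTER_CUBIC)
a=np.hstack([crop(T,173,211,80,60),crop(S,191,160,80,60)])
b=np.hstack([crop(T,341,191,80,60),crop(S,255,300,100,75)])
cv2.imwrite('pics/crop.png',np.vstack([a,b]))
print('rest approx',onz(T,213,241,24),onz(S,231,209,24),'die',onz(T,381,218,40),onz(S,303,328,40))
hsv=cv2.cvtColor(T['color'],cv2.COLOR_RGB2HSV)
print(hsv[225,195],hsv[258,230],hsv[237,208],hsv[290,200],hsv[252,194])
```

```text
rest approx [472.86245413 204.29981096  24.        ] [470.01171245 179.60841077  24.        ] die [ 521.86690982 -170.75603506   40.        ] [ 521.45101089 -165.87572907   40.        ]
[ 17 122 218] [ 17 117 222] [ 19 171 213] [ 12 149 166] [ 16 119 216]
```

View pics/crop.png

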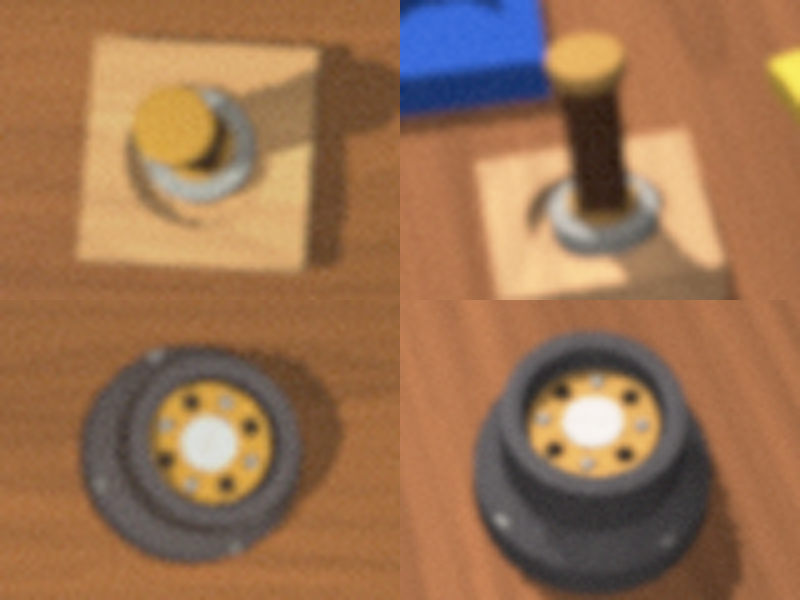

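Crop: the larger pale rest holds the tamper. Its top-view corners are at about (192,218), (237,220), (234,265) and (189,263), the cap is at (208,236) and the foot at (213,239). The die rim is at (384,219) in the top view and (304,328) in the side view. Next I need the stem's yaw and triangulated centres.

```bash
cat >> h.py <<'E'
def tri(pairs):
    A=np.zeros((3,3));b=np.zeros(3)
    for d,u,v in pairs:
        c,w=ray(d,u,v);w=w/np.linalg.norm(w);P=np.eye(3)-np.outer(w,w);A+=P;b+=P@c
    return np.linalg.solve(A,b)
E
python3 - <<'E'
from h import *
T=load('top0.png');S=load('side0.png')
print('rim',tri([(T,384,219),(S,303.9,328.2)]))
cs=[(95,37),(318,47),(303,270),(78,258)]
P=np.array([onz(T,173+x/5-.4,211+y/5-.4,24) for x,y in cs]);print('rest',P.mean(0),P)
print('cap',onz(T,173+175/5-.4,211+127/5-.4,112),tri([(T,207.6,236),(S,227.6,170.3)]))
print('foot',onz(T,173+200/5-.4,211+143/5-.4,28),onz(S,191+203/5-.4,160+210/5-.4,28))
# dark stem mask in side, per-row edges -> world width across view
g=cv2.cvtColor(S['color'],cv2.COLOR_RGB2GRAY)
for v in (184,188,192,196,199): print(v,g[v,218:242])
a=cv2.resize(S['color'][170:212,212:248,::-1],None,fx=14,fy=14,interpolation=cv2.INTER_CUBIC)
a=np.clip(a.astype(float)*2.2,0,255).astype('uint8')
cv2.imwrite('pics/stem.png',a)
E
```

```text
rim [ 518.78957757 -174.24659301   52.62679247]
rest [472.8056581  205.89317183  24.        ] [[524.85145927 253.59667984  24.        ]
 [520.19797696 152.98996534  24.        ]
 [420.40380949 158.5512076   24.        ]
 [425.76938669 258.43483456  24.        ]]
cap [474.57029281 204.55955141 112.        ] [475.43211354 204.57267869 111.68260313]
foot [476.49283646 204.77049583  28.        ] [474.99850132 199.93555953  28.        ]
184 [120 122 123 125 121 101  68  50  40  41  40  36  38  36  33  35  58  92
 121 131 139 135 137 136]
188 [136 135 133 139 140 126 100  62  48  39  37  45  40  38  40  41  59 108
 162 190 196 196 197 199]
192 [194 197 202 205 203 193 160 107  63  42  43  45  41  40  39  31  46  95
 154 194 204 204 201 199]
196 [184 174 164 151 143 147 145 117  73  49  45  41  43  44  43  44  39  61
 108 155 184 186 181 183]
199 [122 102 119 153 181 192 184 150  97  62  44  42  38  43  39  38  41  47
  75 109 137 169 184 182]
```

View pics/stem.png

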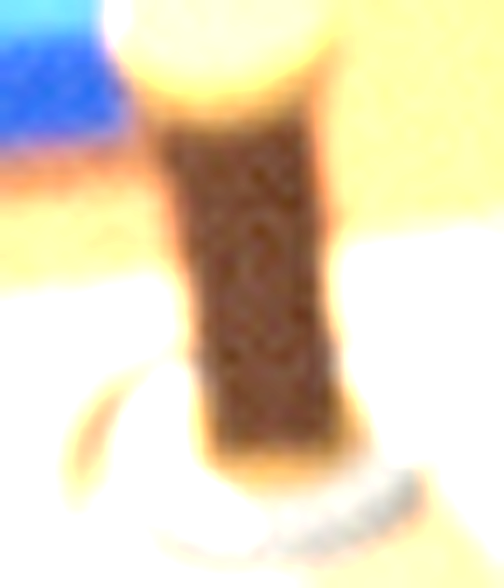

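Run:
```python
from h import *
S=load('side0.png')
a=onz(S,227.4-.5,202.3-.5,28);b=onz(S,236.1-.5,202-.5,28);e=b-a;print(a,b,np.degrees(np.arctan2(e[1],e[0])),np.linalg.norm(e))
```

```text
[465.55997136 202.19385019  28.        ] [484.5910894  197.26046419  28.        ] -14.532741116021839 19.660156447518347
```

apply_moves --plan '[-1, -19.6, -11.9, 0, 0, 0, -5, -1, -39.2, -23.7, 0, 0, 0, -10.5, -1, -39.2, -23.7, 0, 0, 0, -10.5, -1, -39.2, -23.7, 0, 0, 0, -10.5, -1, -39.2, -23.7, 0, 0, 0, -10.5, -1, -39.2, -23.7, 0, 0, 0, -10.5, -1, -39.2, -23.7, 0, 0, 0, -10.5, -1, -39.2, -23.7, 0, 0, 0, -10.5]'

```text
t: 0.77
tcp_pos: [394.1, 296.1, 249.9]
eef_rot: [[-0.993, 0.122, -0.0], [0.122, 0.993, -0.0], [0.0, -0.0, -1.0]]
wrist_force: [0.9, 0.5, 0.4]
grip_width: 85.4
grip_force: 0.0
```

apply_moves --plan '[-1, -4.0, -3.6, 0, 0, 0, 0, -1, -7.5, -6.7, 0, 0, 0, 0, -1, -9.0, -8.0, 0, 0, 0, 0, -1, -9.0, -8.0, 0, 0, 0, 0, -1, -9.0, -8.0, 0, 0, 0, 0]'

```text
t: 1.18
tcp_pos: [473.6, 205.9, 249.6]
eef_rot: [[-0.992, 0.126, -0.0], [0.126, 0.992, -0.001], [0.0, -0.001, -1.0]]
wrist_force: [-0.2, 0.4, -0.3]
grip_width: 85.8
grip_force: 0.0
```

apply_moves --plan '[-1, -0.17, -0.18, 3.0, 0, 0, 2, -1, -0.17, -0.18, 6.5, 0, 0, 2, -1, -0.17, -0.18, 10.0, 0, 0, 2, -1, -0.17, -0.18, 13.0, 0, 0, 2, -1, -0.17, -0.18, 15.5, 0, 0, 2, -1, -0.17, -0.18, 17.0, 0, 0, 2, -1, -0.17, -0.18, 17.0, 0, 0, 2, -1, -0.17, -0.18, 17.0, 0, 0, 2]'

```text
t: 1.85
tcp_pos: [473.5, 206.3, 80.0]
eef_rot: [[-0.988, 0.155, -0.001], [0.155, 0.988, -0.0], [0.001, -0.0, -1.0]]
wrist_force: [0.3, 1.1, 0.4]
grip_width: 85.2
grip_force: 0.0
```

apply_moves --plan '[1, 0, 0, 0, 0, 0, 0, 1, 0, 0, 0, 0, 0, 0, 1, 0, 0, 0, 0, 0, 0, 1, 0, 0, 0, 0, 0, 0, 1, 0, 0, 0, 0, 0, 0, 1, 0, 0, 0, 0, 0, 0, 1, 0, 0, 0, 0, 0, 0, 1, 0, 0, 0, 0, 0, 0]' --force 50

```text
t: 2.52
tcp_pos: [474.5, 205.8, 80.5]
eef_rot: [[-0.988, 0.157, 0.001], [0.157, 0.988, 0.001], [-0.001, 0.001, -1.0]]
wrist_force: [-0.5, 0.5, 7.9]
grip_width: 29.2
grip_force: 45.2
```

apply_moves --plan '[1, 0, 0, 0, 0, 0, 0, 1, 0, 0, 0, 0, 0, 0, 1, 0, 0, 0, 0, 0, 0]'

```text
t: 2.77
tcp_pos: [474.5, 205.8, 80.5]
eef_rot: [[-0.988, 0.157, 0.001], [0.157, 0.988, 0.0], [-0.001, 0.001, -1.0]]
wrist_force: [-0.4, 0.6, 7.4]
grip_width: 29.1
grip_force: 45.2
```

Run:
```python
from h import *
T=shot('top','top1.png');S=shot('side','side1.png')
s=telemetry.get_state();print(s['grip_width'],s['grip_force'],s['wrist_force'],s['wrist_torque'],s['tcp_pos'])
p=proj(S,[474,206,60]).astype(int);q=proj(T,[474,206,60]).astype(int);print(p,q)
c=lambda d,p:cv2.resize(d['color'][p[1]-37:p[1]+38,p[0]-33:p[0]+34,::-1],(400,450),interpolation=cv2.INTER_CUBIC)
cv2.imwrite('pics/g1.png',np.clip(np.hstack([c(S,p),c(T,q)])*1.4,0,255).astype('uint8'))
```

```text
28.636512724341767 45.24936497211456 [-0.46890655  0.5527848   7.63807627] [-0.03536079  0.06142656  0.00528475] [474.47115917 205.80270323  80.56523316]
[228 189] [210 238]
```

View pics/g1.png

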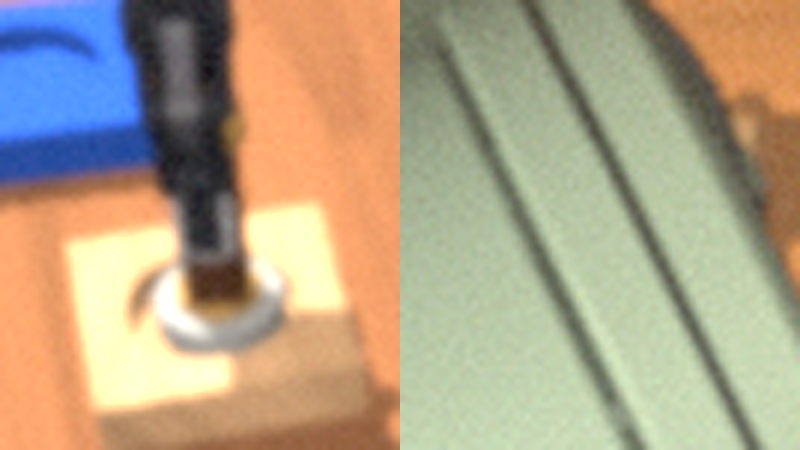

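Grip view: the fingers hold the stem at about (228,189), with the foot flat in the seat. The 29 mm width on a 24 mm stem suggests the yaw is off. I'll reopen slightly, turn toward the measured -14.5° and regrip.

apply_moves --plan '[-0.2, 0, 0, 0, 0, 0, 0, -0.2, 0, 0, 0, 0, 0, 0, -0.2, 0, 0, 0, 0, 0, 0, -0.2, 0, 0, 0, 0, 0, 4, -0.2, 0, 0, 0, 0, 0, 7, -0.2, 0, 0, 0, 0, 0, 7]'

```text
t: 3.37
tcp_pos: [474.1, 205.6, 80.0]
eef_rot: [[-0.96, 0.279, -0.0], [0.279, 0.96, -0.0], [0.0, -0.0, -1.0]]
wrist_force: [0.1, 0.5, -1.1]
grip_width: 51.3
grip_force: 0.0
```

apply_moves --plan '[1, 0, 0, 0, 0, 0, 0, 1, 0, 0, 0, 0, 0, 0, 1, 0, 0, 0, 0, 0, 0, 1, 0, 0, 0, 0, 0, 0, 1, 0, 0, 0, 0, 0, 0, 1, 0, 0, 0, 0, 0, 0, 1, 0, 0, 0, 0, 0, 0, 1, 0, 0, 0, 0, 0, 0]'

```text
t: 4.03
tcp_pos: [474.2, 205.6, 80.1]
eef_rot: [[-0.961, 0.276, 0.0], [0.276, 0.961, 0.0], [-0.0, 0.0, -1.0]]
wrist_force: [0.2, 1.1, 4.8]
grip_width: 29.2
grip_force: 44.4
```

apply_moves --plan '[1, 0, 0, -0.5, 0, 0, 0, 1, 0, 0, -1.5, 0, 0, 0, 1, 0, 0, -3.0, 0, 0, 0, 1, 0, 0, -4.5, 0, 0, 0, 1, 0, 0, -6.0, 0, 0, 0, 1, 0, 0, -7.0, 0, 0, 0, 1, 0, 0, -7.5, 0, 0, 0, 1, 0, 0, -7.5, 0, 0, 0]'

```text
t: 4.7
tcp_pos: [474.4, 205.6, 156.2]
eef_rot: [[-0.961, 0.276, 0.001], [0.276, 0.961, 0.0], [-0.001, 0.001, -1.0]]
wrist_force: [-0.2, -0.2, -4.3]
grip_width: 28.9
grip_force: 45.0
```

Run:
```python
from h import *
S=shot('side','side2.png');T=shot('top','top2.png')
s=telemetry.get_state();print(s['grip_width'],s['wrist_force'],s['wrist_torque'],s['tcp_pos'],s['eef_rot'])
p=proj(S,[474,206,115]).astype(int)
print(p)
c=lambda d,p:cv2.resize(d['color'][p[1]-37:p[1]+38,p[0]-33:p[0]+34,::-1],(536,600),interpolation=cv2.INTER_CUBIC)
cv2.imwrite('pics/g2.png',np.clip(c(S,p)*1.4,0,255).astype('uint8'))
```

```text
29.114144841082613 [-0.7262097   0.5996369  -3.90756283] [-0.03611334  0.04758825 -0.03410033] [473.99617463 205.39375613 154.81270266] [[-9.61144828e-01  2.76044264e-01 -4.29999001e-04]
 [ 2.76044417e-01  9.61144816e-01 -3.50679640e-04]
 [ 3.16488207e-04 -4.55752746e-04 -9.99999846e-01]]
[226 168]
```

View pics/g2.png

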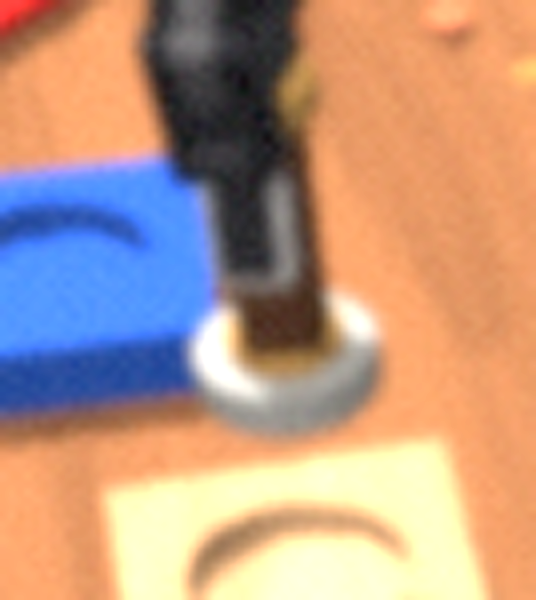

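The tamper is held upright with its foot about level, clear of the rest; the foot's top centre is near pixel (228,174). The stem sits slightly to +x of the pad centre. I'll measure that offset.

Run:
```python
from h import *
S=load('side2.png');S0=load('side0.png');T0=load('top0.png')
f=onz(S,228.3,173.9,102.8);print('foot',f)
# foot mask: grey bright
hsv=cv2.cvtColor(S['color'],cv2.COLOR_RGB2HSV)
m=((hsv[...,1]<60)&(hsv[...,2]>90)).astype('uint8');m[:150]=0;m[195:]=0;m[:,:205]=0;m[:,255:]=0
y,x=np.nonzero(m);print(x.min(),x.max(),y.min(),y.max())
# die: plate(brass) and dark ring fits
for d,n,(u,v,w) in((T0,'T',(383,219,30)),(S0,'S',(303,332,38))):
    h=cv2.cvtColor(d['color'],cv2.COLOR_RGB2HSV); sub=h[v-w:v+w,u-w:u+w]
    dark=((sub[...,1]<75)&(sub[...,2]<140)).astype('uint8')
    cs,hi=cv2.findContours(dark,cv2.RETR_CCOMP,cv2.CHAIN_APPROX_NONE)
    for c,k in zip(cs,hi[0]):
        if len(c)>40: e=cv2.fitEllipse(c);print(n,k[3],np.add(e[0],(u-w,v-w)),e[1],e[2])
```

```text
foot [476.66753705 203.5899823  102.8       ]
211 239 150 184
T -1 [378.96850395 221.33420944] (41.45600509643555, 42.39482879638672) 87.77631378173828
T 0 [382.85832596 218.96570587] (26.101654052734375, 27.495136260986328) 141.97494506835938
S -1 [302.58464813 340.24245453] (57.2906608581543, 63.00958251953125) 174.7620391845703
S 0 [303.16352844 330.25976181] (28.94911003112793, 35.68440628051758) 89.31523132324219
```

apply_moves --plan '[1, -0.4, -1.0, 0, 0, 0, 0, 1, -1.2, -3.0, 0, 0, 0, 0, 1, -2.4, -6.0, 0, 0, 0, 0, 1, -3.9, -9.5, 0, 0, 0, 0, 1, -5.4, -13.0, 0, 0, 0, 0, 1, -6.9, -16.5, 0, 0, 0, 0, 1, -8.4, -20.0, 0, 0, 0, 0, 1, -9.9, -23.5, 0, 0, 0, 0]'

```text
t: 5.47
tcp_pos: [503.9, -50.2, 154.4]
eef_rot: [[-0.961, 0.276, -0.001], [0.276, 0.961, -0.0], [0.001, -0.001, -1.0]]
wrist_force: [0.3, -1.0, -3.4]
grip_width: 29.2
grip_force: 45.2
```

apply_moves --plan '[1, -1.3, -3.3, 0, 0, 0, 0, 1, -2.5, -6.3, 0, 0, 0, 0, 1, -3.5, -8.7, 0, 0, 0, 0, 1, -4.1, -10.4, 0.4, 0, 0, 0, 1, -4.5, -11.3, 0.8, 0, 0, 0, 1, -4.6, -11.6, 1.0, 0, 0, 0, 1, -4.6, -11.6, 1.0, 0, 0, 0, 1, -4.6, -11.6, 1.0, 0, 0, 0]'

```text
t: 6.13
tcp_pos: [516.6, -170.6, 144.8]
eef_rot: [[-0.962, 0.275, -0.001], [0.275, 0.962, 0.001], [0.001, 0.001, -1.0]]
wrist_force: [0.6, 0.2, -3.4]
grip_width: 28.9
grip_force: 45.1
```

Run:
```python
from h import *
S=shot('side','side3.png');T=shot('top','top3.png')
s=telemetry.get_state();print(s['grip_width'],s['wrist_force'],s['wrist_torque'],s['tcp_pos'],s['eef_rot'])
c=lambda d,u,v:cv2.resize(d['color'][v-50:v+50,u-33:u+34,::-1],(400,600),interpolation=cv2.INTER_CUBIC)
cv2.imwrite('pics/g3.png',np.clip(np.hstack([c(S,303,310),c(T,383,220)])*1.3,0,255).astype('uint8'))
```

```text
28.584175286701313 [-0.91169427  0.95678923 -4.28427564] [ 0.07681472 -0.0126735   0.0171114 ] [ 516.82361963 -170.55145084  145.12034639] [[-9.61623577e-01  2.74372184e-01 -1.38156637e-05]
 [ 2.74372161e-01  9.61623514e-01  3.65991332e-04]
 [ 1.13703308e-04  3.48155261e-04 -9.99999933e-01]]
```

View pics/g3.png

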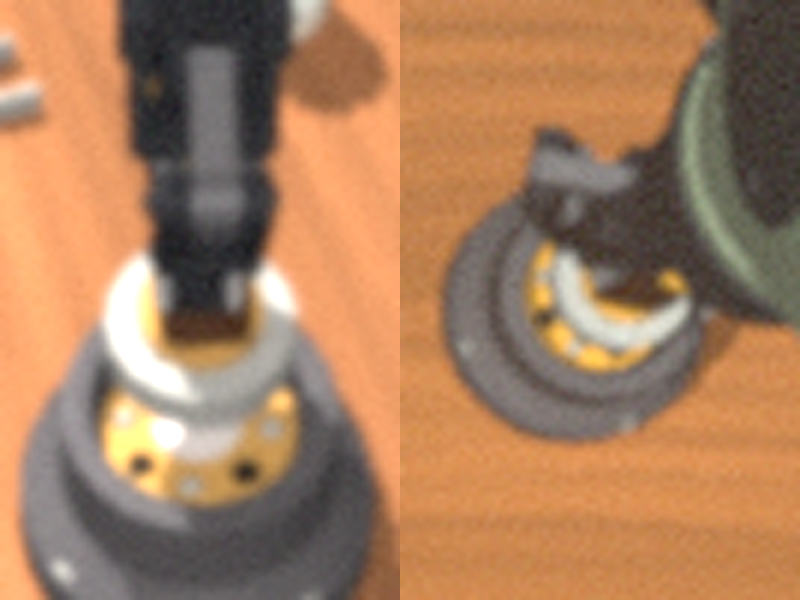

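Above the die: in the side view the foot's side edges are at crop x 105 and 300, and the rim's at 62 and 340, so it is centred laterally. In the top view the foot's left edge is at pixel 375.5 and its bottom at 228.3. The rim's left edge is at 366, right at 401 and bottom at 237.5. I'll compare these with projected circles.

Run:
```python
from h import *
S=load('side3.png');T=load('top3.png')
a=np.linspace(0,2*np.pi,181)
def ext(d,c,r):
    p=np.array([proj(d,[c[0]+r*np.cos(t),c[1]+r*np.sin(t),c[2]]) for t in a]); return np.r_[p.min(0),p.max(0)].round(1)
for n,d in(('T',T),('S',S)):
    o=(350,170) if n=='T' else(270,260)
    f=lambda e:((e+.5-np.r_[o,o])*6+np.r_[400*(n=='T'),0,400*(n=='T'),0]).round(0)
    print(n,'foot top',f(ext(d,(519.3,-172.6,93.1),25)),'foot bot',f(ext(d,(519.3,-172.6,79.1),25)))
    for h in(48,52): print(n,h,'rim out',f(ext(d,(519,-174,h),38)),'bore',f(ext(d,(519,-174,h),29)))
    print(n,'base',f(ext(d,(519,-174,0),50)))
```

```text
T foot top [561. 206. 702. 346.] foot bot [552. 213. 690. 352.]
T 48 rim out [501. 194. 705. 398.] bore [525. 218. 681. 374.]
T 52 rim out [503. 192. 708. 397.] bore [528. 216. 684. 373.]
T base [443. 187. 701. 443.]
S foot top [109. 238. 303. 404.] foot bot [109. 270. 301. 435.]
S 48 rim out [ 61. 302. 345. 553.] bore [ 95. 330. 311. 521.]
S 52 rim out [ 61. 294. 346. 544.] bore [ 95. 322. 312. 512.]
S base [ 22. 364. 378. 690.]
```

Run:
```python
from h import *
S=load('side3.png');T=load('top3.png')
for u in(298,303,308): print(u,[tuple(S['color'][v,u]) [0:3:2] for v in range(312,352)])
print('T row 216',[tuple(int(k) for k in T['color'][216,u])[0:3:2] for u in range(362,404)])
print('T col 384',[tuple(int(k) for k in T['color'][v,384])[0:3:2] for v in range(214,242)])
```

```text
298 [(np.uint8(74), np.uint8(48)), (np.uint8(72), np.uint8(39)), (np.uint8(71), np.uint8(31)), (np.uint8(78), np.uint8(33)), (np.uint8(95), np.uint8(43)), (np.uint8(120), np.uint8(50)), (np.uint8(148), np.uint8(68)), (np.uint8(161), np.uint8(98)), (np.uint8(180), np.uint8(142)), (np.uint8(207), np.uint8(184)), (np.uint8(221), np.uint8(208)), (np.uint8(222), np.uint8(211)), (np.uint8(217), np.uint8(204)), (np.uint8(189), np.uint8(178)), (np.uint8(154), np.uint8(146)), (np.uint8(125), np.uint8(120)), (np.uint8(128), np.uint8(122)), (np.uint8(157), np.uint8(145)), (np.uint8(218), np.uint8(200)), (np.uint8(247), np.uint8(237)), (np.uint8(249), np.uint8(241)), (np.uint8(243), np.uint8(229)), (np.uint8(221), np.uint8(188)), (np.uint8(203), np.uint8(140)), (np.uint8(198), np.uint8(105)), (np.uint8(182), np.uint8(81)), (np.uint8(173), np.uint8(74)), (np.uint8(164), np.uint8(74)), (np.uint8(158), np.uint8(67)), (np.uint8(158), np.uint8(71)), (np.uint8(148), np.uint8(80)), (np.uint8(127), np.uint8(92)), (np.uint8(114), np.uint8(104)), (np.uint8(116), np.uint8(112)), (np.uint8(115), np.uint8(11
[... 2720 characters left out ...]
), (101, 91), (100, 89), (103, 79), (121, 65), (140, 76), (153, 109), (145, 114), (129, 114), (151, 143), (164, 154), (173, 161), (170, 148), (165, 111), (145, 82), (122, 89), (104, 95), (99, 89), (88, 77), (73, 60), (73, 53), (63, 35), (64, 36), (67, 38), (64, 37), (69, 34), (105, 50), (142, 50), (162, 58), (142, 51), (99, 50), (65, 44), (60, 50), (57, 45), (57, 40), (56, 45), (59, 47)]
T col 384 [(76, 65), (95, 86), (99, 89), (89, 75), (76, 50), (89, 38), (134, 44), (178, 73), (180, 102), (168, 133), (170, 156), (168, 158), (157, 148), (147, 124), (158, 85), (188, 75), (190, 69), (155, 69), (105, 76), (95, 86), (99, 87), (94, 84), (81, 70), (84, 75), (92, 79), (92, 82), (96, 88), (96, 82)]
```

Run:
```python
from h import *
S=load('side3.png');T=load('top3.png')
c=cv2.resize(S['color'][290:355,265:345,::-1],(800,600)[0:2] if 0 else (738,600),interpolation=cv2.INTER_CUBIC)
k=600/65
a=np.linspace(0,2*np.pi,121)
def dr(C,r,col):
    p=np.array([(proj(S,[C[0]+r*np.cos(t),C[1]+r*np.sin(t),C[2]])+.5-(265,290))*k for t in a]).round().astype(int)
    cv2.polylines(c,[p],True,col,1)
dr((519.3,-172.6,93.1),25,(255,0,0));dr((519.3,-172.6,79.1),25,(0,0,255));dr((519,-174,52),29,(0,255,0));dr((519,-174,52),38,(0,255,0))
cv2.imwrite('pics/g4.png',c)
```

```text
(no output)
```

View pics/g4.png

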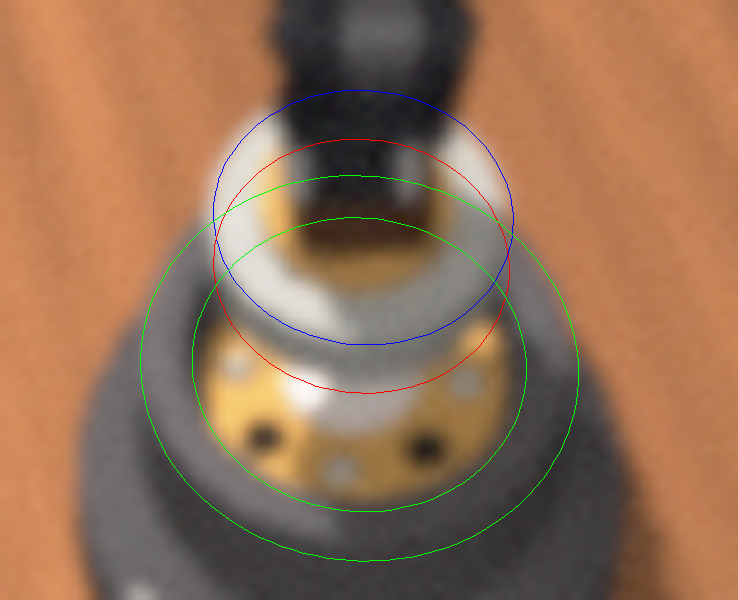

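The drawn circles fit within about 2 mm: bore bottom near y 505 of the crop, foot bottom near y 373. Relative to the bore, the foot needs about (+0.5, -2.5) mm. I'll correct that and enter the bore.

apply_moves --plan '[1, -0.12, -0.23, 0.3, 0, 0, 0, 1, -0.12, -0.23, 0.8, 0, 0, 0, 1, -0.12, -0.23, 1.4, 0, 0, 0, 1, -0.12, -0.23, 1.9, 0, 0, 0, 1, -0.12, -0.23, 2.3, 0, 0, 0, 1, -0.12, -0.23, 2.6, 0, 0, 0, 1, -0.12, -0.23, 2.8, 0, 0, 0, 1, -0.12, -0.23, 2.9, 0, 0, 0]'

```text
t: 6.9
tcp_pos: [517.1, -174.3, 115.7]
eef_rot: [[-0.961, 0.276, -0.0], [0.276, 0.961, 0.0], [0.0, -0.0, -1.0]]
wrist_force: [-0.8, 0.4, -4.6]
grip_width: 28.9
grip_force: 45.1
```

Run:
```python
from h import *
S=shot('side','side5.png');T=shot('top','top5.png')
s=telemetry.get_state();print(s['wrist_force'],s['wrist_torque'],s['tcp_pos'],s['eef_rot'][2])
c=lambda d,u,v:cv2.resize(d['color'][v-37:v+38,u-33:u+34,::-1],(400,448),interpolation=cv2.INTER_CUBIC)
cv2.imwrite('pics/g5.png',np.clip(np.hstack([c(S,303,330),c(T,383,220)])*1.3,0,255).astype('uint8'))
```

```text
[ 0.09727623  0.18150012 -3.13557439] [-0.00138367  0.01719998  0.02216865] [ 517.16461679 -174.38499178  115.96484746] [ 9.72514887e-05 -9.30772931e-05 -9.99999991e-01]
```

View pics/g5.png

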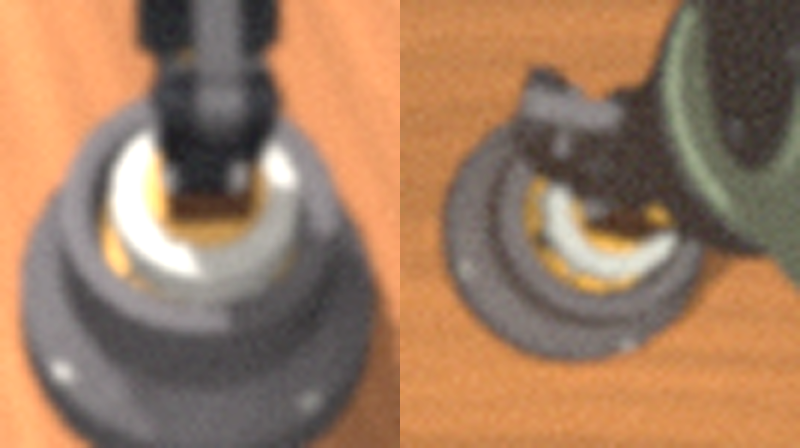

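The foot is inside the bore mouth with no contact. The gap is about 2.5 mm on the -x side and about 5 mm on the +y side. I'll nudge (+1, +1.3) mm and feel downward.

apply_moves --plan '[1, -0.06, 0.15, 0, 0, 0, 0, 1, -0.06, 0.15, 0.1, 0, 0, 0, 1, -0.06, 0.15, 0.2, 0, 0, 0, 1, -0.06, 0.15, 0.3, 0, 0, 0, 1, -0.06, 0.15, 0.3, 0, 0, 0]'

```text
t: 7.42
tcp_pos: [518.2, -173.2, 113.0]
eef_rot: [[-0.961, 0.276, 0.0], [0.276, 0.961, -0.0], [-0.0, -0.0, -1.0]]
wrist_force: [-0.0, -1.3, 0.4]
grip_width: 29.0
grip_force: 45.1
```

apply_moves --plan '[1, 0, 0, 0.04, 0, 0, 0, 1, 0, 0, 0.08, 0, 0, 0, 1, 0, 0, 0.12, 0, 0, 0, 1, 0, 0, 0.16, 0, 0, 0, 1, 0, 0, 0.2, 0, 0, 0, 1, 0, 0, 0.2, 0, 0, 0]'

```text
t: 7.92
tcp_pos: [518.2, -173.1, 111.0]
eef_rot: [[-0.961, 0.276, -0.0], [0.276, 0.961, -0.0], [0.0, -0.0, -1.0]]
wrist_force: [1.5, -0.8, 0.5]
grip_width: 29.2
grip_force: 45.1
```

apply_moves --plan '[1, 0, 0, 0.02, 0, 0, 0, 1, 0, 0, 0.04, 0, 0, 0, 1, 0, 0, 0.06, 0, 0, 0, 1, 0, 0, 0.08, 0, 0, 0, 1, 0, 0, 0.1, 0, 0, 0, 1, 0, 0, 0.1, 0, 0, 0]'

```text
t: 8.42
tcp_pos: [518.2, -173.1, 110.0]
eef_rot: [[-0.961, 0.276, -0.0], [0.276, 0.961, -0.0], [-0.0, -0.0, -1.0]]
wrist_force: [0.6, -1.6, 1.6]
grip_width: 29.0
grip_force: 45.0
```

```bash
python3 -c "
from h import *
s=telemetry.get_state();print(s['wrist_force'],s['wrist_torque'],s['tcp_pos'])"
```

```text
[ 0.58882713 -1.61077889  1.64576543] [-0.36799525  0.03059458 -0.02110295] [ 518.194672   -173.12046065  110.00742456]
```

apply_moves --plan '[1, 0, 0, 0.02, 0, 0, 0, 1, 0, 0, 0.04, 0, 0, 0, 1, 0, 0, 0.06, 0, 0, 0, 1, 0, 0, 0.08, 0, 0, 0, 1, 0, 0, 0.1, 0, 0, 0, 1, 0, 0, 0.1, 0, 0, 0]'

```text
t: 8.92
tcp_pos: [518.2, -173.1, 109.0]
eef_rot: [[-0.961, 0.276, -0.0], [0.276, 0.961, -0.0], [-0.0, -0.0, -1.0]]
wrist_force: [0.2, -0.3, 2.3]
grip_width: 28.8
grip_force: 45.0
```

```bash
python3 -c "
from h import *
s=telemetry.get_state();print(s['wrist_force'],s['wrist_torque'],s['tcp_pos'])"
```

```text
[ 0.18104208 -0.3112102   2.34923307] [-3.42295875e-01  2.33429899e-02 -1.52649057e-04] [ 518.18864048 -173.11495823  108.99573629]
```

apply_moves --plan '[1, 0, 0, 0.02, 0, 0, 0, 1, 0, 0, 0.04, 0, 0, 0, 1, 0, 0, 0.06, 0, 0, 0, 1, 0, 0, 0.08, 0, 0, 0, 1, 0, 0, 0.1, 0, 0, 0, 1, 0, 0, 0.1, 0, 0, 0]'

```text
t: 9.42
tcp_pos: [518.2, -173.1, 108.0]
eef_rot: [[-0.961, 0.276, -0.0], [0.276, 0.961, -0.0], [0.0, -0.0, -1.0]]
wrist_force: [-0.7, -1.3, 2.2]
grip_width: 28.7
grip_force: 45.0
```

```bash
python3 -c "
from h import *
s=telemetry.get_state();print(s['wrist_force'],s['wrist_torque'],s['tcp_pos'],s['eef_rot'])"
```

```text
[-0.68081047 -1.3486807   2.23421704] [-0.28335732  0.00447974 -0.0284546 ] [ 518.16575341 -173.1262637   107.98731732] [[-9.61149569e-01  2.76028084e-01 -5.52679501e-05]
 [ 2.76028088e-01  9.61149564e-01 -9.88459511e-05]
 [ 2.58365077e-05 -1.10261250e-04 -9.99999994e-01]]
```

apply_moves --plan '[1, 0, 0, 0.02, 0, 0, 0, 1, 0, 0, 0.04, 0, 0, 0, 1, 0, 0, 0.06, 0, 0, 0, 1, 0, 0, 0.06, 0, 0, 0]'

```text
t: 9.75
tcp_pos: [518.2, -173.1, 107.4]
eef_rot: [[-0.961, 0.276, -0.0], [0.276, 0.961, -0.0], [0.0, -0.0, -1.0]]
wrist_force: [-0.1, -0.9, 2.1]
grip_width: 29.2
grip_force: 45.0
```

apply_moves --plan '[1, 0, 0, 0.02, 0, 0, 0, 1, 0, 0, 0.04, 0, 0, 0, 1, 0, 0, 0.06, 0, 0, 0, 1, 0, 0, 0.06, 0, 0, 0]'

```text
t: 10.08
tcp_pos: [518.2, -173.1, 106.8]
eef_rot: [[-0.961, 0.276, -0.0], [0.276, 0.961, -0.0], [-0.0, -0.0, -1.0]]
wrist_force: [-0.2, -1.4, 2.3]
grip_width: 29.0
grip_force: 45.0
```

apply_moves --plan '[1, 0, 0, 0.02, 0, 0, 0, 1, 0, 0, 0.04, 0, 0, 0, 1, 0, 0, 0.06, 0, 0, 0, 1, 0, 0, 0.07, 0, 0, 0, 1, 0, 0, 0.07, 0, 0, 0]'

```text
t: 10.5
tcp_pos: [518.2, -173.1, 106.1]
eef_rot: [[-0.961, 0.276, -0.0], [0.276, 0.961, -0.0], [-0.0, -0.0, -1.0]]
wrist_force: [-0.0, -1.0, 1.6]
grip_width: 28.6
grip_force: 45.0
```

apply_moves --plan '[1, 0, 0, 0.02, 0, 0, 0, 1, 0, 0, 0.04, 0, 0, 0, 1, 0, 0, 0.06, 0, 0, 0, 1, 0, 0, 0.07, 0, 0, 0, 1, 0, 0, 0.07, 0, 0, 0]'

```text
t: 10.92
tcp_pos: [518.2, -173.1, 105.4]
eef_rot: [[-0.961, 0.276, -0.0], [0.276, 0.961, -0.0], [0.0, -0.0, -1.0]]
wrist_force: [0.3, -0.9, 1.6]
grip_width: 28.9
grip_force: 45.0
```

apply_moves --plan '[1, 0, 0, 0.02, 0, 0, 0, 1, 0, 0, 0.04, 0, 0, 0, 1, 0, 0, 0.06, 0, 0, 0, 1, 0, 0, 0.08, 0, 0, 0, 1, 0, 0, 0.08, 0, 0, 0]'

```text
t: 11.33
tcp_pos: [518.2, -173.1, 104.6]
eef_rot: [[-0.961, 0.276, -0.0], [0.276, 0.961, -0.0], [0.0, -0.0, -1.0]]
wrist_force: [0.3, -1.0, 2.3]
grip_width: 29.1
grip_force: 45.0
```

apply_moves --plan '[1, 0, 0, 0.02, 0, 0, 0, 1, 0, 0, 0.04, 0, 0, 0, 1, 0, 0, 0.06, 0, 0, 0, 1, 0, 0, 0.08, 0, 0, 0, 1, 0, 0, 0.08, 0, 0, 0]'

```text
t: 11.75
tcp_pos: [518.2, -173.1, 103.8]
eef_rot: [[-0.961, 0.276, -0.0], [0.276, 0.961, -0.0], [0.0, -0.0, -1.0]]
wrist_force: [-0.1, -1.5, 3.0]
grip_width: 28.8
grip_force: 45.0
```

apply_moves --plan '[1, 0, 0, 0.02, 0, 0, 0, 1, 0, 0, 0.04, 0, 0, 0, 1, 0, 0, 0.06, 0, 0, 0, 1, 0, 0, 0.08, 0, 0, 0, 1, 0, 0, 0.08, 0, 0, 0]'

```text
t: 12.17
tcp_pos: [518.2, -173.1, 103.0]
eef_rot: [[-0.961, 0.276, -0.0], [0.276, 0.961, -0.0], [0.0, -0.0, -1.0]]
wrist_force: [-0.4, -1.8, 2.4]
grip_width: 29.1
grip_force: 45.0
```

apply_moves --plan '[1, 0, 0, 0.02, 0, 0, 0, 1, 0, 0, 0.04, 0, 0, 0, 1, 0, 0, 0.06, 0, 0, 0, 1, 0, 0, 0.08, 0, 0, 0, 1, 0, 0, 0.08, 0, 0, 0]'

```text
t: 12.58
tcp_pos: [518.2, -173.1, 102.2]
eef_rot: [[-0.961, 0.276, -0.0], [0.276, 0.961, -0.0], [0.0, -0.0, -1.0]]
wrist_force: [0.6, -1.1, 2.1]
grip_width: 28.9
grip_force: 45.0
```

apply_moves --plan '[1, 0, 0, 0.02, 0, 0, 0, 1, 0, 0, 0.04, 0, 0, 0, 1, 0, 0, 0.06, 0, 0, 0, 1, 0, 0, 0.08, 0, 0, 0, 1, 0, 0, 0.08, 0, 0, 0]'

```text
t: 13.0
tcp_pos: [518.2, -173.1, 101.4]
eef_rot: [[-0.961, 0.276, -0.0], [0.276, 0.961, -0.0], [0.0, -0.0, -1.0]]
wrist_force: [-0.0, -0.1, 3.0]
grip_width: 28.7
grip_force: 45.0
```

apply_moves --plan '[1, 0, 0, 0.02, 0, 0, 0, 1, 0, 0, 0.04, 0, 0, 0, 1, 0, 0, 0.06, 0, 0, 0, 1, 0, 0, 0.08, 0, 0, 0, 1, 0, 0, 0.08, 0, 0, 0]'

```text
t: 13.42
tcp_pos: [518.2, -173.1, 100.6]
eef_rot: [[-0.961, 0.276, -0.0], [0.276, 0.961, -0.0], [0.0, -0.0, -1.0]]
wrist_force: [-0.3, -1.3, 2.8]
grip_width: 29.3
grip_force: 45.0
```

apply_moves --plan '[1, 0, 0, 0.02, 0, 0, 0, 1, 0, 0, 0.04, 0, 0, 0, 1, 0, 0, 0.06, 0, 0, 0, 1, 0, 0, 0.08, 0, 0, 0, 1, 0, 0, 0.08, 0, 0, 0]'

```text
t: 13.83
tcp_pos: [518.2, -173.1, 99.8]
eef_rot: [[-0.961, 0.276, -0.0], [0.276, 0.961, -0.0], [-0.0, -0.0, -1.0]]
wrist_force: [-0.6, -0.9, 3.5]
grip_width: 28.6
grip_force: 45.0
```

apply_moves --plan '[1, 0, 0, 0.02, 0, 0, 0, 1, 0, 0, 0.04, 0, 0, 0, 1, 0, 0, 0.06, 0, 0, 0, 1, 0, 0, 0.08, 0, 0, 0, 1, 0, 0, 0.08, 0, 0, 0]'

```text
t: 14.25
tcp_pos: [518.5, -173.2, 99.3]
eef_rot: [[-0.961, 0.276, 0.001], [0.276, 0.961, -0.0], [-0.001, -0.0, -1.0]]
wrist_force: [0.2, -1.1, 8.8]
grip_width: 28.9
grip_force: 44.7
```

Stop felt: contact is about 12.5 N (hanging baseline about -4). I'll add a little and hold.

apply_moves --plan '[1, 0, 0, 0.01, 0, 0, 0, 1, 0, 0, 0.02, 0, 0, 0, 1, 0, 0, 0.02, 0, 0, 0, 1, 0, 0, 0.02, 0, 0, 0]'

```text
t: 14.58
tcp_pos: [518.6, -173.2, 99.2]
eef_rot: [[-0.961, 0.276, 0.001], [0.276, 0.961, -0.0], [-0.001, -0.0, -1.0]]
wrist_force: [0.5, -1.5, 10.9]
grip_width: 28.9
grip_force: 44.7
```

```bash
python3 -c "
from h import *
s=telemetry.get_state();print(s['wrist_force'],s['wrist_torque'],s['tcp_pos'],s['eef_rot'])"
```

```text
[ 0.4612076  -1.4565932  10.90164125] [-0.36326197 -0.1233597  -0.00560206] [ 518.64251014 -173.17985012   99.2309057 ] [[-9.61170026e-01  2.75954138e-01  1.22245877e-03]
 [ 2.75953881e-01  9.61170803e-01 -3.77406743e-04]
 [-1.27913863e-03 -2.54098067e-05 -9.99999182e-01]]
```

apply_moves --plan '[1, 0, 0, 0.01, 0, 0, 0, 1, 0, 0, 0.02, 0, 0, 0, 1, 0, 0, 0.025, 0, 0, 0, 1, 0, 0, 0.025, 0, 0, 0, 1, 0, 0, 0.025, 0, 0, 0, 1, 0, 0, 0.025, 0, 0, 0, 1, 0, 0, 0.025, 0, 0, 0, 1, 0, 0, 0.025, 0, 0, 0]'

```text
t: 15.25
tcp_pos: [518.8, -173.2, 99.1]
eef_rot: [[-0.961, 0.276, 0.002], [0.276, 0.961, -0.0], [-0.002, -0.0, -1.0]]
wrist_force: [-0.1, -0.4, 13.1]
grip_width: 29.1
grip_force: 44.6
```

```bash
python3 -c "
from h import *
s=telemetry.get_state();print(s['wrist_force'],s['wrist_torque'],s['tcp_pos'],s['eef_rot'][2])"
```

```text
[-0.11446662 -0.4405962  13.1021707 ] [-0.39489561 -0.09678408 -0.00740447] [ 518.78017816 -173.22304685   99.13629925] [-1.67819392e-03 -3.55410960e-05 -9.99998591e-01]
```

apply_moves --plan '[1, 0, 0, 0.005, 0, 0, 0, 1, 0, 0, 0.005, 0, 0, 0, 1, 0, 0, 0.005, 0, 0, 0, 1, 0, 0, 0.005, 0, 0, 0, 1, 0, 0, 0.005, 0, 0, 0, 1, 0, 0, 0.005, 0, 0, 0, 1, 0, 0, 0.005, 0, 0, 0, 1, 0, 0, 0.005, 0, 0, 0]'

```text
t: 15.92
tcp_pos: [518.8, -173.2, 99.1]
eef_rot: [[-0.961, 0.276, 0.002], [0.276, 0.961, -0.001], [-0.002, -0.0, -1.0]]
wrist_force: [1.3, -1.8, 13.1]
grip_width: 28.9
grip_force: 44.6
```

apply_moves --plan '[1, 0, 0, 0, 0, 0, 0, 1, 0, 0, 0, 0, 0, 0, 1, 0, 0, 0, 0, 0, 0, 1, 0, 0, 0, 0, 0, 0, 1, 0, 0, 0, 0, 0, 0, 1, 0, 0, 0, 0, 0, 0]'

```text
t: 16.42
tcp_pos: [518.8, -173.2, 99.1]
eef_rot: [[-0.961, 0.276, 0.002], [0.276, 0.961, -0.001], [-0.002, -0.0, -1.0]]
wrist_force: [0.1, -1.0, 13.1]
grip_width: 28.9
grip_force: 44.6
```

```bash
python3 -c "
from h import *
S=shot('side','side6.png');T=shot('top','top6.png')
s=telemetry.get_state();print(s['wrist_force'],s['wrist_torque'],s['tcp_pos'],s['eef_rot'][2])"
```

```text
[ 1.34666013 -1.64262694 13.62814211] [-0.35878199 -0.134001    0.01628142] [ 518.8133085  -173.24853844   99.12113322] [-1.78804242e-03 -5.38390129e-05 -9.99998400e-01]
```

Held at about 17 N for over a second. Now straight up, slowly, so the plate follows level.

apply_moves --plan '[1, 0, 0, -0.05, 0, 0, 0, 1, 0, 0, -0.15, 0, 0, 0, 1, 0, 0, -0.3, 0, 0, 0, 1, 0, 0, -0.45, 0, 0, 0, 1, 0, 0, -0.6, 0, 0, 0, 1, 0, 0, -0.75, 0, 0, 0, 1, 0, 0, -0.9, 0, 0, 0, 1, 0, 0, -1.0, 0, 0, 0]'

```text
t: 17.18
tcp_pos: [518.2, -173.1, 108.7]
eef_rot: [[-0.961, 0.276, -0.0], [0.276, 0.961, -0.0], [0.0, -0.0, -1.0]]
wrist_force: [-0.5, -0.1, 1.1]
grip_width: 28.9
grip_force: 45.0
```

apply_moves --plan '[1, 0, 0, -0.1, 0, 0, 0, 1, 0, 0, -0.2, 0, 0, 0, 1, 0, 0, -0.35, 0, 0, 0, 1, 0, 0, -0.5, 0, 0, 0, 1, 0, 0, -0.7, 0, 0, 0, 1, 0, 0, -0.9, 0, 0, 0, 1, 0, 0, -1.2, 0, 0, 0, 1, 0, 0, -1.6, 0, 0, 0]'

```text
t: 17.85
tcp_pos: [518.0, -173.0, 124.6]
eef_rot: [[-0.961, 0.276, -0.001], [0.276, 0.961, 0.0], [0.001, -0.0, -1.0]]
wrist_force: [-0.3, 0.3, -4.5]
grip_width: 28.9
grip_force: 45.1
```

apply_moves --plan '[1, 0, 0, -0.8, 0, 0, 0, 1, 0, 0, -1.8, 0, 0, 0, 1, 0, 0, -2.7, 0, 0, 0, 1, 0, 0, -3.2, 0, 0, 0, 1, 0, 0, -3.2, 0, 0, 0, 1, 0, 0, -3.2, 0, 0, 0]'

```text
t: 18.35
tcp_pos: [518.2, -173.2, 156.8]
eef_rot: [[-0.961, 0.276, 0.0], [0.276, 0.961, -0.0], [-0.0, -0.0, -1.0]]
wrist_force: [0.3, 0.5, -4.0]
grip_width: 29.0
grip_force: 45.1
```

Run:
```python
from h import *
S=shot('side','side7.png');T=shot('top','top7.png')
s=telemetry.get_state();print(s['wrist_force'],s['wrist_torque'],s['tcp_pos'],s['eef_rot'])
c=lambda d,u,v:cv2.resize(d['color'][v-50:v+50,u-33:u+34,::-1],(400,600),interpolation=cv2.INTER_CUBIC)
cv2.imwrite('pics/g7.png',np.clip(np.hstack([c(S,303,310),c(T,383,220)])*1.3,0,255).astype('uint8'))
```

```text
[-0.9945555  -0.77465109 -3.77873404] [ 0.01061667  0.03144505 -0.02520679] [ 518.00772914 -173.07364164  156.23688616] [[-9.61156143e-01  2.76004656e-01 -5.46699529e-04]
 [ 2.76004679e-01  9.61156291e-01  3.41958294e-05]
 [ 5.34901900e-04 -1.18024097e-04 -9.99999850e-01]]
```

View pics/g7.png

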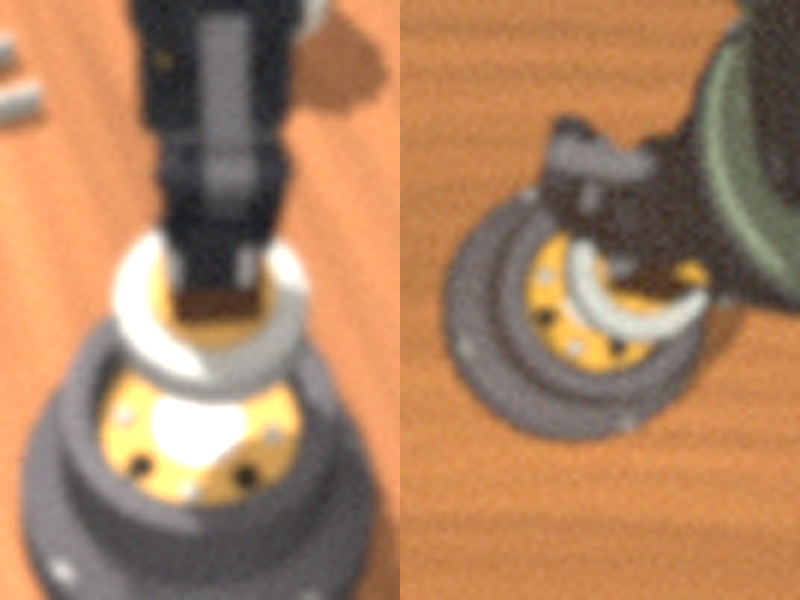

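The plate is back up and looks level: its holes are symmetric and the reflection is centred at crop (200,425). The foot hangs square. Now back to the rest, TCP target about (473, 206).

apply_moves --plan '[1, 0.4, 1.0, 0, 0, 0, 0, 1, 1.2, 3.0, 0, 0, 0, 0, 1, 2.5, 6.0, 0, 0, 0, 0, 1, 4.0, 9.5, 0, 0, 0, 0, 1, 5.4, 13.0, 0, 0, 0, 0, 1, 6.9, 16.5, 0, 0, 0, 0, 1, 8.4, 20.0, 0, 0, 0, 0, 1, 9.9, 23.5, 0, 0, 0, 0]'

```text
t: 19.12
tcp_pos: [486.9, 82.4, 156.3]
eef_rot: [[-0.961, 0.276, -0.0], [0.276, 0.961, 0.0], [0.0, -0.0, -1.0]]
wrist_force: [1.4, 0.8, -4.1]
grip_width: 28.8
grip_force: 45.2
```

apply_moves --plan '[1, 1.4, 3.3, 0, 0, 0, 0, 1, 2.6, 6.3, 0, 0, 0, 0, 1, 3.6, 8.7, 0, 0, 0, 0, 1, 4.3, 10.4, 0, 0, 0, 0, 1, 4.7, 11.3, 0, 0, 0, 0, 1, 4.9, 11.7, 0, 0, 0, 0, 1, 4.9, 11.7, 0, 0, 0, 0, 1, 4.9, 11.7, 0, 0, 0, 0]'

```text
t: 19.78
tcp_pos: [473.2, 205.0, 156.4]
eef_rot: [[-0.961, 0.277, -0.0], [0.277, 0.961, -0.001], [-0.0, -0.001, -1.0]]
wrist_force: [0.7, 0.1, -3.4]
grip_width: 29.0
grip_force: 45.3
```

apply_moves --plan '[1, 0, 0, 0.5, 0, 0, 0, 1, 0, 0, 1.5, 0, 0, 0, 1, 0, 0, 3.0, 0, 0, 0, 1, 0, 0, 4.0, 0, 0, 0, 1, 0, 0, 4.6, 0, 0, 0, 1, 0, 0, 5.0, 0, 0, 0, 1, 0, 0, 5.0, 0, 0, 0]'

```text
t: 20.37
tcp_pos: [473.0, 205.7, 105.9]
eef_rot: [[-0.961, 0.276, -0.001], [0.276, 0.961, -0.001], [0.001, -0.001, -1.0]]
wrist_force: [0.5, -0.4, -3.3]
grip_width: 29.0
grip_force: 45.3
```

apply_moves --plan '[1, 0, 0, 0.5, 0, 0, 0, 1, 0, 0, 1.0, 0, 0, 0, 1, 0, 0, 1.4, 0, 0, 0, 1, 0, 0, 1.7, 0, 0, 0, 1, 0, 0, 2.0, 0, 0, 0, 1, 0, 0, 2.2, 0, 0, 0, 1, 0, 0, 2.3, 0, 0, 0, 1, 0, 0, 2.3, 0, 0, 0]'

```text
t: 21.03
tcp_pos: [473.0, 206.1, 83.3]
eef_rot: [[-0.961, 0.276, -0.0], [0.276, 0.961, -0.0], [0.0, -0.0, -1.0]]
wrist_force: [-0.2, 0.1, -4.3]
grip_width: 29.0
grip_force: 45.4
```

apply_moves --plan '[1, 0, 0, 0.05, 0, 0, 0, 1, 0, 0, 0.1, 0, 0, 0, 1, 0, 0, 0.15, 0, 0, 0, 1, 0, 0, 0.2, 0, 0, 0, 1, 0, 0, 0.24, 0, 0, 0, 1, 0, 0, 0.24, 0, 0, 0]'

```text
t: 21.53
tcp_pos: [473.1, 206.0, 81.0]
eef_rot: [[-0.961, 0.276, -0.0], [0.276, 0.961, -0.0], [0.0, -0.0, -1.0]]
wrist_force: [-1.2, 0.8, -3.5]
grip_width: 29.2
grip_force: 45.4
```

apply_moves --plan '[1, 0, 0, 0.03, 0, 0, 0, 1, 0, 0, 0.05, 0, 0, 0, 1, 0, 0, 0.08, 0, 0, 0, 1, 0, 0, 0.1, 0, 0, 0, 1, 0, 0, 0.1, 0, 0, 0]'

```text
t: 21.95
tcp_pos: [473.3, 206.1, 80.2]
eef_rot: [[-0.961, 0.276, 0.0], [0.276, 0.961, 0.0], [-0.0, 0.0, -1.0]]
wrist_force: [0.3, -0.2, -0.8]
grip_width: 29.1
grip_force: 45.2
```

The foot is on the seat floor. Release.

apply_moves --plan '[1, 0, 0, 0.02, 0, 0, 0, 0.1, 0, 0, 0.02, 0, 0, 0, -0.3, 0, 0, 0.02, 0, 0, 0, -1, 0, 0, 0.02, 0, 0, 0, -1, 0, 0, 0.02, 0, 0, 0, -1, 0, 0, 0.02, 0, 0, 0, -1, 0, 0, 0.02, 0, 0, 0, -1, 0, 0, 0.02, 0, 0, 0]'

```text
t: 22.62
tcp_pos: [473.1, 206.0, 79.9]
eef_rot: [[-0.961, 0.276, -0.0], [0.276, 0.961, -0.0], [0.0, -0.0, -1.0]]
wrist_force: [-0.0, 0.0, -0.2]
grip_width: 85.6
grip_force: 0.0
```

apply_moves --plan '[-1, 0, 0, 0, 0, 0, 0, -1, 0, 0, -0.5, 0, 0, 0, -1, 0, 0, -2.0, 0, 0, 0, -1, 0, 0, -4.5, 0, 0, 0, -1, 0, 0, -8.0, 0, 0, 0, -1, 0, 0, -11.5, 0, 0, 0, -1, 0, 0, -14, 0, 0, 0, -1, 0, 0, -15, 0, 0, 0]'

```text
t: 23.28
tcp_pos: [473.7, 206.3, 233.7]
eef_rot: [[-0.961, 0.276, 0.004], [0.276, 0.961, 0.002], [-0.003, 0.003, -1.0]]
wrist_force: [-0.4, 0.6, 0.6]
grip_width: 85.4
grip_force: 0.0
```

apply_moves --plan '[-1, 3, 3, 0, 0, 0, 0, -1, 6, 6, 0, 0, 0, 0, -1, 9, 9, 0, 0, 0, 0, -1, 11, 12, 0, 0, 0, 0, -1, 13, 15, 0, 0, 0, 0, -1, 13, 17, 0, 0, 0, 0, -1, 13, 18, 0, 0, 0, 0, -1, 13, 18, 0, 0, 0, 0]'

```text
t: 23.95
tcp_pos: [397.3, 416.8, 229.8]
eef_rot: [[-0.962, 0.274, -0.0], [0.274, 0.962, 0.001], [0.0, 0.0, -1.0]]
wrist_force: [-0.6, -0.4, -1.3]
grip_width: 85.5
grip_force: 0.0
```

Run:
```python
from h import *
S=shot('side','side8.png');T=shot('top','top8.png');T0=load('top0.png');S0=load('side0.png')
s=telemetry.get_state();print(s['t'],s['wrist_force'],s['tcp_pos'],s['dq'])
for n,d,d0,(x,y,w,h) in(('T',T,T0,(195,222,30,32)),('S',S,S0,(212,160,36,22))):
    for k in(d0,d):
        hsv=cv2.cvtColor(k['color'],cv2.COLOR_RGB2HSV)[y:y+h,x:x+w]
        cap=((hsv[...,1]>150)&(hsv[...,2]>130)&(hsv[...,0]>14)&(hsv[...,0]<28)).astype('uint8')
        foot=((hsv[...,1]<60)&(hsv[...,2]>100)).astype('uint8')
        for q,m in(('cap',cap),('foot',foot)):
            M=cv2.moments(m,True); print(n,q,M['m00'],M['m10']/max(M['m00'],1)+x,M['m01']/max(M['m00'],1)+y)
# bystanders / die: local differences before-after
for n,d,d0,bs in(('T',T,T0,{'jar':(304,185),'bangle':(288,103),'tweez':(312,250),'die':(381,221),'rest':(213,241)}),('S',S,S0,{'jar':(314,253),'bangle':(393,218),'tweez':(245,282),'die':(303,335),'rest':(231,200)})):
    for k,(u,v) in bs.items():
        a=d['color'][v-22:v+22,u-22:u+22].astype(float);b=d0['color'][v-22:v+22,u-22:u+22].astype(float)
        sh=cv2.phaseCorrelate(a.mean(2),b.mean(2));print(n,k,abs(a-b).mean().round(1),np.round(sh[0],2))
```

```text
24.05 [-0.14057221 -0.17568179 -0.13603252] [397.7415573  414.36690529 229.92566787] [ 0.9131898  -0.7172937   0.1530773   0.94362301  0.04298197 -0.30177726
  0.00308339]
T cap 197.0 207.502538071066 236.05583756345177
T foot 127.0 215.5748031496063 242.5748031496063
T cap 167.0 207.05988023952096 235.91017964071855
T foot 124.0 215.65322580645162 242.55645161290323
S cap 4.0 231.0 174.0
S foot 5.0 219.8 168.4
S cap 31.0 227.7741935483871 171.16129032258064
S foot 7.0 219.85714285714286 169.14285714285714
T jar 9.4 [0.64 0.53]
T bangle 3.4 [0.56 0.51]
T tweez 26.3 [0.33 0.01]
T die 9.9 [0.62 0.55]
T rest 30.6 [1.21 0.23]
S jar 12.2 [0.58 0.57]
S bangle 1.7 [0.39 0.5 ]
S tweez 33.6 [0.7  0.11]
S die 6.7 [0.59 0.57]
S rest 23.1 [0.94 0.44]
```

The tamper stands as before and the bystanders have not shifted. A quick numeric check of plate level: triangulate the four dark holes before and after.

Run:
```python
from h import *
from itertools import permutations
def holes(d,u,v,w=17):
    k=6;g=cv2.resize(d['color'][v-w:v+w,u-w:u+w],None,fx=k,fy=k,interpolation=cv2.INTER_CUBIC).astype(float)
    blk=cv2.morphologyEx(cv2.GaussianBlur(g[...,0],(0,0),3),cv2.MORPH_BLACKHAT,cv2.getStructuringElement(cv2.MORPH_ELLIPSE,(31,31)))
    out=[];c=w*k;yy,xx=np.mgrid[:2*c,:2*c];R=np.hypot(xx-c,yy-c);m=blk.copy();m[R>75]=0
    for _ in range(4):
        y,x=np.unravel_index(m.argmax(),m.shape);W=m*(np.hypot(xx-x,yy-y)<9)
        out.append(((W*xx).sum()/W.sum()/k+u-w-.4,(W*yy).sum()/W.sum()/k+v-w-.4));m[np.hypot(xx-x,yy-y)<22]=0
    return out
for s in('0','8'):
    T=load('top%s.png'%s);S=load('side%s.png'%s)
    t=holes(T,383,219);q=holes(S,303,331)
    def gap(a,b):
        c1,w1=ray(T,*a);c2,w2=ray(S,*b);n=np.cross(w1,w2);return abs((c2-c1)@n/np.linalg.norm(n))
    zs=lambda p:np.array([tri([(T,*a),(S,*q[i])]) for a,i in zip(t,p)])
    p=min(permutations(range(4)),key=lambda p:sum(gap(a,q[i]) for a,i in zip(t,p))+np.ptp(zs(p)[:,2]))
    P=zs(p);print(P.round(1),np.round(t,1).tolist(),np.round(q,1).tolist())
    A=np.c_[P[:,:2]-P[:,:2].mean(0),np.ones(4)];print('slope',np.linalg.lstsq(A,P[:,2],rcond=None)[0])
```

```text
[[ 525.5 -190.8   46.3]
 [ 500.4 -179.4   44.6]
 [ 536.8 -165.7   44.3]
 [ 511.7 -153.5   41.9]] [[390.6, 216.1], [385.8, 227.3], [378.9, 211.2], [373.7, 222.6]] [[310.8, 338.2], [293.3, 336.9], [312.0, 323.9], [295.2, 322.6]]
slope [ 3.34270877e-02 -1.07501157e-01  4.42731446e+01]
[[ 500.2 -179.6   44.6]
 [ 525.4 -191.1   45.2]
 [ 536.9 -165.7   44.4]
 [ 511.7 -153.9   44.2]] [[385.9, 227.4], [390.6, 216.1], [379.0, 211.1], [374.1, 222.4]] [[293.3, 337.1], [312.1, 323.9], [310.5, 338.8], [295.3, 322.0]]
slope [ 4.53285205e-03 -2.31725254e-02  4.46153805e+01]
```

The plate slope went from 0.11 rad to about 0.02 rad, which is within measurement noise, so it is level. Handing in.

```bash
python3 -c "
from rig import r
print(r.finish_job())"
```

```text
the job is handed in; nothing more can be done
None
```

The job is handed in at about 24 s of the 61 s allowed: the plate was pressed home at about 17 N for over a second and sprang back level to within measurement noise, the tamper stands upright in its rest, and the bystanders showed no shift in the before-and-after pictures.

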